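# Open the cooled pressure cooker and hold its lid over the pot

### The arm

A 6-joint arm with a two-finger parallel gripper is mounted at the origin on a cart in front of the work surface, level with it; the furniture and walls round the work are solid. World frame = base frame: x ahead of the robot, y to its left, z up, the work surface at z = 0. Lengths are in m, angles in degrees, forces in N, time in s.
With the tool pointing down it reaches from about 0.25 to 0.725 m from the base axis. Payload 9.7 kg.
Tool frame: the origin (TCP) lies on the centre line of the jaws, within the pads' length; the fingertips stand bot.nose_length ahead of it and the grasp point (between the pads) lies 11 mm behind it (bot.nose_length is the distance from the TCP to the fingertips, in m); z points along the fingers, y is the line along which they close (so a half turn about z gives the same grasp; the last joint's range is limited). The gripper opens to 85 mm and grips with 20 to 120 N. Pads are 22 mm wide; open, the fingers measure 114 mm over their backs; the gripper's body (76 mm by 85 mm) begins 54 mm behind the grasp point. The pads swing forward as they close: fully open they stand 13 mm farther back than shut.
Start: joints at [-63.598, 4.979, 10.078, 95.1, 0, 90], TCP at [0.245, -0.493, 0.206] pointing down, gripper open.
Joint ranges: [-179.16, 179.16], [-48.56, 103.87], [-65.8, 70.77], [-126.05, 130.52], [-82.76, 87.17], [-180, 180]. Speed limits (degrees/s): [127.2, 127.2, 147.25, 180, 180, 180].

### API

Orientations are given as [roll, pitch, yaw] about the fixed x, y, z axes, in that order (R = Rz(yaw) Ry(pitch) Rx(roll)).
In Python, from workcell import bot gives the robot as it stands. The module is installed in compiled form; this text tells all that it offers.
- The arm moves only by the shell command python3 -m inch 'ROWS' [OPENING] [FORCE]. ROWS is JSON, a list of rows, each a list of 4 numbers: the shift along the world's x, y, z in cm, then the turn about the world's z in degrees. A call has exactly 8 rows; each row is the pose to reach, as a shift and turn from the pose commanded when the call began; what a row does not reach only later rows make up. A row lasts 1/8 s, in which the tool goes at most 62.5 mm and 10.7 degrees, less where a joint would pass 70% of its speed; a pose out of reach is approached as far as the arm can. A call with a gripper value outside its range is refused whole. OPENING is the finger opening in cm, from 0 to 8.54, set as the call begins (- or left out, the last holds). The fingers move at their own pace and stop on an object; FORCE is the grip in N (left out, the last holds). Time passes only in rows, so rows that repeat a pose let the fingers close, or fill a call up. It gives the time, the measured TCP pose, the force, the opening and the grip force at its end, in the units of the state.
- bot.get_obs(): the state, without advancing time (a new reading comes with each control period).
- bot.camera(name): name is "scene" or "top" or "wrist"; returns a dict with "img" (400x640x3 uint8, red, green, blue), "fovy" (degrees; the focal length in pixels is half the picture's height over the tangent of half this angle, whatever the lens; pixels are square), "cx", "cy" (the principal point, pixels), "dist" ([k1, k2, p1, p2, k3] as OpenCV has them; the pictures are not rectified), "R" (3x3) and "t" (3): a world point X has camera coordinates R X + t; the wrist camera has in their place "mount" (4x4, takes a point from camera to tool coordinates, whose origin is the TCP and whose axes are the flange's). Camera axes: x right, y down, z forward; pixel columns grow to the right and rows downward; lengths in m; the calibration is good to about 2 mm. A picture is of the moment at which its call begins: read the wrist's pose just before it. There is no depth.
- bot.job_done(): hands the job in; it is judged then, once.
Trained networks look in a picture, given as the dict that the camera call returned (one of the last four; its "shot" number tells which), for a name from the list of things; names that differ only in an ending like _2 or _b are one class to them, and where a whole thing is asked for, a point or a joint stands for the part that bears it (a point fixed in the world has none). Each returns a list of dicts, best first, with "score" (0 to 1); they miss things now and then, are a little off and sometimes report something else, mostly with a low value. They report only what shows in the picture. A call takes as long as a camera call.
- bot.find_in(thing, picture): "point" ([column, row] in pixels, amid what is visible of it).
- bot.landmark_of(thing, picture): "point" ([column, row] in pixels: a listed point, or the origin of a listed thing).
The state is a dict: "time": time; "q": joint angles; "qd": joint speeds; "joint_efforts": joint torques, N m; "ee_pos": TCP position; "tcp_rot": TCP orientation; "wrist_force": force on the tool from outside, world axes, zero at the start; "torque": the same for the moment, N m; "opening": finger opening in m; "grasp_force": force on a finger pad.
Only numpy, scipy, OpenCV 4.12 (cv2) and the standard library are available. Lean on these libraries where they do the work, as an engineer would, in place of code of your own. Each camera call takes 0.05 s, during which the arm holds its last target. There are 200 camera calls.

### The job

The pressure cooker has cooled and can be opened: take the lid by the black bar across its top, turn it anticlockwise (seen from above) until you feel it come up against its stop, and only then lift it straight up off the pot. Keep it level and hold it steady about a hand's breadth (10 cm) clear above the pot, still centred over it so that the drips fall back inside; finish while holding it there, with the pot standing upright on its mat and the things around it left where they are.

Things in the scene. Friction and masses are not known exactly. Their poses are not given: they have to be found in the camera images.
- pot: The steel pot of the pressure cooker: round, 184 mm across, 100 mm high, 2.2 kg, loose on a round cork mat (10 mm thick, 210 mm across, fixed). Origin: centre of its underside; z up. Two black loop handles stick out along its +x and -x, to 147 mm from the centre, 50 to 70 mm up. Two lugs under the rim hold the lid as a bayonet.
- pot_rim (a point): Centre of the pot's mouth, level with the top of its rim, 100 mm above its underside; axes as the pot's. Bayonet: with the lid's bar along the line of the pot's handles the lid is locked; at the opening stop the bar is square to it (lid x parallel to pot x, within a few degrees). Only in the last 20 degrees before the stop is the lid free; earlier, lifting takes the pot along.
- lid: The steel lid, 220 mm across, 0.36 to 0.6 kg, loose, seated on the rim with about 3 mm of sideways play. Origin: on its axis at the lower edge of its 25 mm skirt, 25 mm below the top of the rim while seated; z up. It opens anticlockwise from above (growing yaw) and starts 42 to 70 degrees (0.73 to 1.22 rad) short of the stop; turning takes 0.05 to 0.15 N m, and over 0.5 N m against the stop.
- lid_bar (a point): Centre of the straight black bar handle across the lid's top, on the lid's axis, 77 mm above the lid's origin: the place to grip. The bar runs along the lid's y: 124 mm long, 22 mm wide (along the lid's x, the way fingers close), 22 mm high; 25 mm free beneath it, and its two posts stand 41 to 61 mm from its middle. Axes as the lid's.
- lid_valve (a point): Top of the round black valve on the lid, 30 mm across, 60 mm above the lid's origin (so 17 mm lower than the bar's centre), at lid x = +62 mm: keep fingers beside the bar clear of it. Axes as the lid's.
- timer: A round wind-up kitchen timer, 70 mm across, 53 mm high, standing behind the pot; origin at the centre of its underside. A bystander.
- salt: A round glass salt shaker with a steel top, 44 mm across, 90 mm high, standing close behind the pot; origin at the centre of its underside. A bystander.
- jar: A square-shouldered jar with a black lid, 71 mm across, 110 mm high, standing behind and to the right of the pot; origin at the centre of its underside. A bystander.
- cup: A steel measuring cup 70 mm across and 37 mm high with a strap handle, 139 mm long in all, lying to the left of the pot; origin at the underside, midway along its length. A bystander.
- spice: A round spice jar with a dark cap, 41 mm across, 105 mm high, standing to the right of the pot; origin at the centre of its underside. A bystander.
- spoon: A steel teaspoon, 130 mm long, 27 mm wide, 11 mm high, lying on the worktop just to the right of the pot, beyond its handle; origin at the underside of its middle. A bystander.

How it is judged (in metres and radians):
On the way, in this order (a step that is already met when the one before it is completed fails the run):
1. the lid, still down on the rim, has been turned to its opening stop (angle between the x axis of lid and the x axis of pot, either way round below 0.12 rad and z of lid in the frame of pot_rim below -0.018 m), for 0.1 s.
2. the lid is lifted clear of the pot, which stays behind (z of lid in the frame of pot_rim above 0.03 m and contact force between lid and pot below 0.1 N), for 0.2 s.
At the end, for the whole second after the job is handed in: The fingers hold the lid; its skirt is 5 to 16 cm above the pot's rim, centred over the pot within 4 cm, level within 5 degrees, still (under 2 cm/s and 0.15 rad/s) and touching the pot nowhere. The pot stands upright on its mat, within 4 cm of where it stood (z of lid in the frame of pot_rim between 0.05 and 0.16 m and horizontal distance between lid and pot_rim below 0.04 m and angle between lid's own z axis and vertical below 0.09 rad and linear speed of lid below 0.02 m/s and angular speed of lid below 0.15 rad/s and contact force between the fingers and lid above 2 N and contact force between lid and pot below 0.1 N and angle between pot's own z axis and vertical below 0.05 rad and height (world z) of pot between 0.006 and 0.014 m and distance of pot from where it was at the start of the episode below 0.04 m); the arm keeps its last pose, push and grip.
It fails at once if the pot was lifted or tipped (height (world z) of pot above 0.025 m or angle between pot's own z axis and vertical above 0.15 rad).
It fails at once if the lid was tipped (angle between lid's own z axis and vertical above 0.26 rad).
It fails at once if a thing beside the pot was shoved or knocked over (distance of any of timer, salt, jar, cup, spice, spoon from where it was at the start of the episode above 0.03 m).
It also fails if it takes over 45 s, if anything falls off the work surface, if the arm or the gripper's body presses on something with over 40 N, if the wrist force passes 120 N, or if a joint passes its speed limit or range.

## Working session

There is one attempt and no reset: what is moved stays moved. The work goes in short steps, Python scripts to look and compute and a shell command to move; the robot and the scene stay as the last step left them, time stands still between calls to the robot, and variables do not carry over. Pictures are saved under pics/ and viewed, at most 12 in all, crops included, and the job is handed in when it is done.

```bash
mkdir -p pics; cat > h.py <<'E'
import numpy as np, cv2
from workcell import bot
from scipy.spatial.transform import Rotation as Ro
def KD(c):
    f=200/np.tan(np.radians(c["fovy"])/2)
    return np.array([[f,0,c["cx"]],[0,f,c["cy"]],[0,0,1.]]),np.array(c["dist"],float)
def shot(n):
    o=bot.get_obs(); c=bot.camera(n)
    if n=="wrist":
        T=np.eye(4);T[:3,:3]=Ro.from_euler('xyz',o["tcp_rot"],degrees=True).as_matrix();T[:3,3]=o["ee_pos"]
        W=T@np.array(c["mount"]); c["R"]=W[:3,:3].T; c["t"]=-W[:3,:3].T@W[:3,3]
    return c
def ray(c,p):
    K,D=KD(c);u=cv2.undistortPoints(np.array([[p]],float),K,D)[0,0]
    R=np.array(c["R"]);d=R.T@np.array([u[0],u[1],1]);return -R.T@np.array(c["t"]),d/np.linalg.norm(d)
def tri(l):
    A=np.zeros((3,3));b=np.zeros(3)
    for o,d in l:
        P=np.eye(3)-np.outer(d,d);A+=P;b+=P@o
    x=np.linalg.solve(A,b);return x,[np.linalg.norm((np.eye(3)-np.outer(d,d))@(x-o)) for o,d in l]
def onz(r,z): o,d=r;return o+d*(z-o[2])/d[2]
def save(c,n): cv2.imwrite("pics/"+n,c["img"][:,:,::-1])
E
python3 - <<'E'
from h import *
np.set_printoptions(precision=3,suppress=True)
o=bot.get_obs();print(o,bot.nose_length)
a=shot("scene");b=shot("top");save(a,"s0.png");save(b,"t0.png")
for n in ["pot","pot_rim","lid","lid_bar","lid_valve"]:
    la=bot.landmark_of(n,a);lb=bot.landmark_of(n,b)
    print(n,[(np.round(x["point"]),round(x["score"],2)) for x in la[:2]],[(np.round(x["point"]),round(x["score"],2)) for x in lb[:2]])
    if la and lb: print("  ",*tri([ray(a,la[0]["point"]),ray(b,lb[0]["point"])]))
for n in ["timer","salt","jar","cup","spice","spoon"]:
    lb=bot.landmark_of(n,b)
    print(n,[(onz(ray(b,x["point"]),0),round(x["score"],2)) for x in lb[:1]])
E
```

```text
{'time': 0.0, 'q': array([-63.597,   5.012,  10.035,  95.1  ,  -0.001,  90.001]), 'qd': array([0.029, 0.012, 0.056, 0.065, 0.028, 0.069]), 'joint_efforts': array([ -0.   , -52.039,  46.48 ,   0.016,  -0.   ,  -0.   ]), 'ee_pos': array([ 0.244, -0.492,  0.206]), 'tcp_rot': array([-179.924,    0.001,   26.401]), 'wrist_force': array([-0.38 , -0.495, -1.261]), 'torque': array([-0.   , -0.037, -0.058]), 'grasp_force': 0.0, 'opening': 0.08499648985646653} 0.008
pot [] [(array([249., 218.]), 0.7), (array([263., 235.]), 0.57)]
pot_rim [] []
lid [(array([332., 265.]), 0.61)] [(array([262., 234.]), 0.64)]
   [ 0.458 -0.017  0.078] [np.float64(0.006221106931680821), np.float64(0.0062211069316809335)]
lid_bar [(array([333., 245.]), 0.7)] [(array([262., 233.]), 0.94)]
   [ 0.459 -0.027  0.164] [np.float64(0.0026588418768701454), np.float64(0.002658841876870038)]
lid_valve [(array([307., 253.]), 0.8)] [(array([246., 220.]), 0.68)]
   [0.503 0.022 0.153] [np.float64(0.003217019871994733), np.float64(0.0032170198719946985)]
timer [(array([ 0.696, -0.074,  0.   ]), 0.7)]
salt [(array([ 0.612, -0.018,  0.   ]), 0.75)]
jar [(array([ 0.655, -0.38 ,  0.   ]), 0.56)]
cup [(array([0.52 , 0.177, 0.   ]), 0.67)]
spice [(array([ 0.585, -0.536,  0.   ]), 0.82)]
spoon [(array([ 0.393, -0.197,  0.   ]), 0.48)]
```

View pics/s0.png

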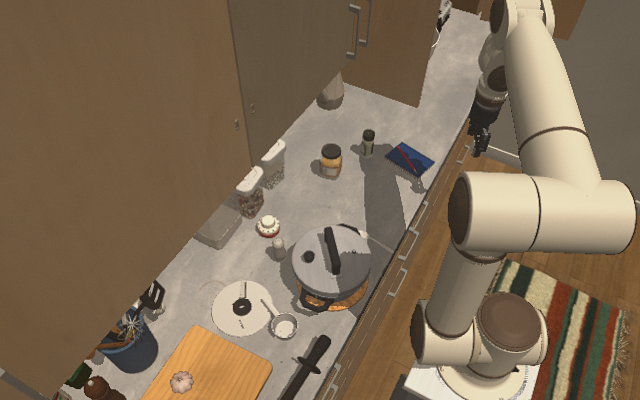

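View pics/t0.png

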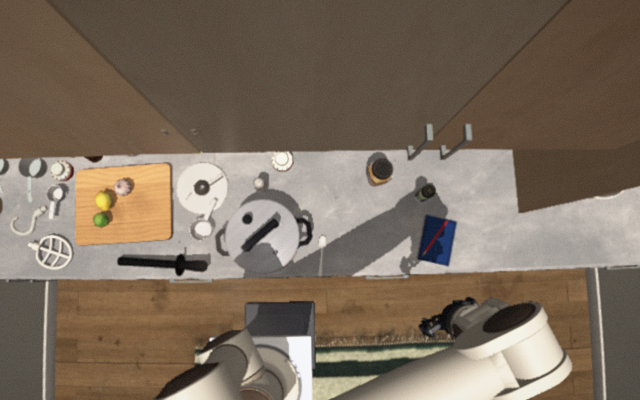

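The top view shows the lid centre at about (262,233), the bar running (244,249)–(280,222), the valve at (246,219), and the pot handles at (222,237) and (305,232). The lid is about 50° short of the stop. The triangulated bar height of 0.164 m matches the expected 0.162 m. I'll move over it and refine with the wrist camera.

```bash
python3 -m inch '[[1,4,3,-8],[3,10,6,-18],[6,16,9,-28],[9,22,9,-38],[12,28,9,-48],[15,34,9,-58],[18,39,9,-66],[20,42,9,-72]]' 5.0 40 
cat > look.py <<'E'
from h import *
import sys
np.set_printoptions(precision=3,suppress=True)
o=bot.get_obs();print(o["ee_pos"],o["tcp_rot"])
w=shot("wrist");save(w,sys.argv[1]);a=shot("scene");b=shot("top")
cs=[w,a,b]
for n in ["lid_bar","lid_valve","lid","pot_rim","pot"]:
    r=[]
    for i,c in enumerate(cs):
        l=bot.landmark_of(n,c)
        if l and l[0]["score"]>.4: r.append(ray(c,l[0]["point"]));print(n,i,np.round(l[0]["point"]),round(l[0]["score"],2))
    if len(r)>1: print("   ",*tri(r))
E
python3 look.py w1.png
```

```text
time: 1.9
ee_pos: [0.3306, -0.2339, 0.2963]
tcp_rot: [-175.7, 0.2, -38.5]
wrist_force: [0.1, -0.2, -0.7]
opening: 0.0498
grasp_force: 0.0
[ 0.331 -0.234  0.296] [-175.721    0.241  -38.498]
lid_bar 0 [ 84. 199.] 0.76
lid_bar 1 [331. 247.] 0.81
lid_bar 2 [320. 258.] 0.69
    [ 0.434 -0.094  0.181] [np.float64(0.0422161379188614), np.float64(0.07918594202489172), np.float64(0.10406540391116871)]
lid_valve 0 [ 44. 184.] 0.57
lid_valve 1 [308. 253.] 0.66
lid_valve 2 [243. 221.] 0.68
    [0.503 0.022 0.146] [np.float64(0.005887978959837155), np.float64(0.005391596410484131), np.float64(0.009099137760328464)]
lid 0 [128. 183.] 0.56
lid 1 [332. 262.] 0.82
lid 2 [260. 236.] 0.71
    [ 0.456 -0.017  0.087] [np.float64(0.003945538041676222), np.float64(0.004909333506779575), np.float64(0.0071639292267890375)]
```

View pics/w1.png

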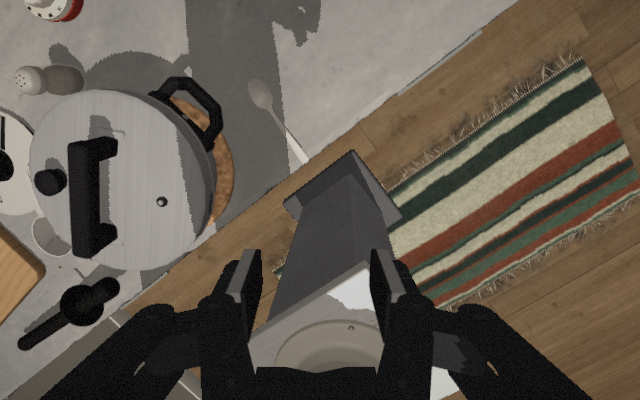

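The wrist view shows the bar from about (80,145) to (90,250), the valve at (50,182) and the lid clearly in frame. The arm was speed-limited, so I'll keep going to the standoff.

```bash
python3 -m inch '[[2,3,0,-2],[3,6,0,-3],[5,9,0,-5],[6,12,0,-6],[7,13,0,-6],[7,13,0,-6],[7,13,0,-6],[7,13,0,-6]]'
python3 look.py w2.png
```

```text
time: 3.8
ee_pos: [0.3058, -0.2143, 0.2968]
tcp_rot: [-173.0, 0.3, -40.8]
wrist_force: [-0.1, -0.7, 0.6]
opening: 0.05
grasp_force: 0.0
[ 0.306 -0.214  0.297] [-173.03     0.338  -40.754]
lid_bar 0 [ 92. 179.] 0.72
lid_bar 1 [332. 248.] 0.76
lid_bar 2 [259. 233.] 0.7
    [ 0.459 -0.019  0.16 ] [np.float64(0.0005664482898820405), np.float64(0.004128313134576795), np.float64(0.0035913630574618194)]
lid_valve 0 [ 53. 164.] 0.67
lid_valve 1 [308. 255.] 0.61
lid_valve 2 [246. 222.] 0.8
    [0.503 0.021 0.145] [np.float64(0.004410534284726693), np.float64(0.003652703411429115), np.float64(0.007444132870148738)]
lid 0 [137. 161.] 0.94
lid 1 [333. 264.] 0.91
lid 2 [260. 236.] 0.65
    [ 0.457 -0.016  0.083] [np.float64(0.0047174135995082895), np.float64(0.00793770594427881), np.float64(0.006949787247900672)]
```

View pics/w2.png

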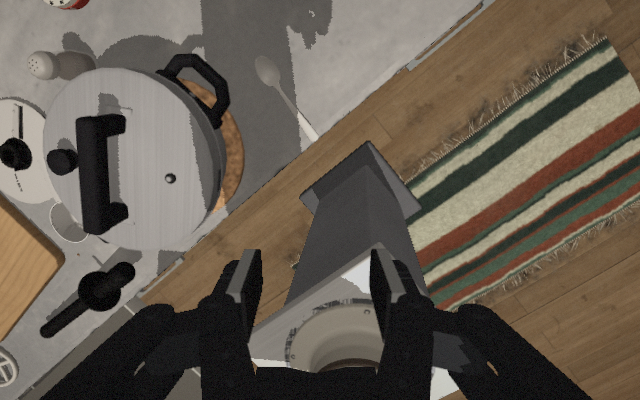

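```bash
python3 -c "
from h import *
o=bot.get_obs();print(o['q'],o['qd'],o['ee_pos'],o['tcp_rot'],o['joint_efforts'],o['wrist_force'])"
```

```text
[-40.82038221 -15.50908936   1.22203342 107.06796582   6.97064179
 179.94264398] [-0.03639618 -0.02384073 -0.02638552  0.01639472 -0.05610904  0.01988059] [ 0.30568978 -0.21435602  0.29682608] [-173.02902696    0.32988212  -40.7634492 ] [ 1.37459261e-03 -2.69795161e+01  4.39690411e+01  6.54148171e-02
  3.93744148e-01  1.14367370e-05] [0.13312071 1.04338248 0.52036462]
```

Joint 6 is at its +180° limit, so I've been turning the wrong way. Here yaw = q1 − q6 + 180, so I need the other half-turn grasp, at yaw ≈ 133.

```bash
python3 -m inch '[[0,0,0,10],[1,1,0,20],[2,2,0,30],[4,4,0,40],[6,6,0,50],[8,8,0,60],[9,10,0,70],[10,11,0,80]]'
python3 -m inch '[[0,1,0,10],[0,2,0,20],[0,3,0,30],[0,3,0,40],[0,3,0,50],[0,3,0,60],[0,3,0,70],[0,3,0,80]]'
python3 -m inch '[[0,0,0,5],[0,0,0,10],[0,0,0,13],[0,0,0,13],[0,0,0,13],[0,0,0,13],[0,0,0,13],[0,0,0,13]]'
python3 look.py w3.png;python3 -c "
from h import *
print(bot.get_obs()['q'])"
```

```text
time: 5.7
ee_pos: [0.4061, -0.1035, 0.2968]
tcp_rot: [-173.0, 0.3, 39.6]
wrist_force: [-0.2, -0.5, 0.1]
opening: 0.0498
grasp_force: 0.0
time: 6.7
ee_pos: [0.4058, -0.0743, 0.2967]
tcp_rot: [-173.0, 0.3, 119.6]
wrist_force: [0.3, -0.7, -0.5]
opening: 0.0503
grasp_force: 0.0
time: 7.7
ee_pos: [0.4057, -0.0744, 0.2968]
tcp_rot: [-173.0, 0.3, 132.2]
wrist_force: [0.7, -0.3, 0.8]
opening: 0.0503
grasp_force: 0.0
[ 0.406 -0.074  0.297] [-173.026    0.327  132.227]
lid_bar 0 [419. 175.] 0.82
lid_bar 1 [330. 246.] 0.81
lid_bar 2 [259. 234.] 0.7
    [ 0.46  -0.02   0.163] [np.float64(0.0016694455962174483), np.float64(0.0011213291895801971), np.float64(0.0008435353679474263)]
lid_valve 0 [482. 174.] 0.68
lid_valve 1 [310. 253.] 0.8
    [0.5   0.017 0.154] [np.float64(0.00046035258323415235), np.float64(0.00046035258323398967)]
lid 0 [404. 160.] 0.85
lid 1 [333. 261.] 0.68
lid 2 [264. 234.] 0.74
    [ 0.459 -0.026  0.089] [np.float64(0.0003868748463175641), np.float64(0.005788152872798013), np.float64(0.005566639962450473)]
pot_rim 0 [486. 284.] 0.68
[ -6.30235348  -6.18349606   8.99072059 109.55670959  -5.43720417
  41.68787091]
```

View pics/w3.png

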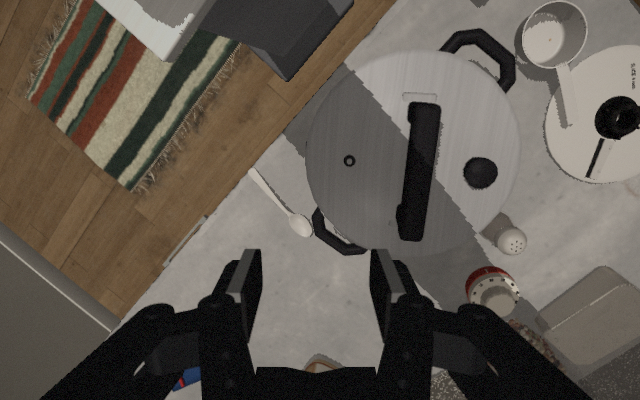

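The wrist view shows the bar (425,100)–(410,240), the valve at (481,172), and pot handles at (480,50) and (335,235). Hitting the joint limit left the tool tilted 7°, which would tilt the lid past its limit. I'll undo it in free air by mirroring the manoeuvre: go to the q6 = −180 limit and push the opposite way.

```bash
python3 -m inch '[[0,0,0,10],[0,0,0,20],[0,0,0,30],[0,0,0,40],[0,0,0,50],[0,0,0,60],[0,0,0,70],[0,0,0,80]]' | head -3
python3 -m inch '[[0,0,0,10],[0,0,0,20],[0,0,0,30],[0,0,0,40],[0,0,0,50],[0,0,0,60],[0,0,0,70],[0,0,0,80]]' | head -3
python3 -m inch '[[0,0,0,10],[0,0,0,20],[0,0,0,30],[0,0,0,40],[0,0,0,50],[0,0,0,60],[0,-4,0,62],[0,-8,0,62]]' | head -3;python3 -c "
from h import *
print(bot.get_obs()['q'])"
```

```text
time: 9.6
ee_pos: [0.4056, -0.0743, 0.2969]
tcp_rot: [-173.0, 0.3, -147.4]
time: 10.6
ee_pos: [0.4056, -0.0744, 0.2969]
tcp_rot: [-173.0, 0.3, -67.4]
time: 11.6
ee_pos: [0.4212, -0.0501, 0.2965]
tcp_rot: [-175.7, 0.4, -10.0]
[  -9.92011784   -8.62237803    6.99941635  106.04541867    4.29364861
 -179.95032523]
```

```bash
python3 -m inch '[[0,-2,0,0],[0,-4,0,0],[0,-6,0,0],[0,-8,0,0],[0,-8,0,0],[0,-8,0,0],[0,-8,0,0],[0,-8,0,0]]' | head -3
```

```text
time: 12.6
ee_pos: [0.431, -0.0871, 0.2965]
tcp_rot: [-177.6, 0.5, -13.1]
```

```bash
python3 -m inch '[[0,-3,0,0],[0,-6,0,0],[0,-9,0,0],[0,-10,0,0],[0,-10,0,0],[0,-10,0,0],[0,-10,0,0],[0,-10,0,0]]' | head -3
```

```text
time: 13.6
ee_pos: [0.4465, -0.1373, 0.2965]
tcp_rot: [-180.0, 0.5, -17.2]
```

Level again. Now the lid and pot yaw, worked out from the w3 picture.

```bash
python3 - <<'E'
from h import *
c=bot.camera("wrist")
T=np.eye(4);T[:3,:3]=Ro.from_euler('xyz',[-173.026,.327,132.227],degrees=True).as_matrix();T[:3,3]=[.4057,-.0744,.2968]
W=T@np.array(c["mount"]);c["R"]=W[:3,:3].T;c["t"]=-W[:3,:3].T@W[:3,3]
im=cv2.imread("pics/w3.png");g=im.max(2);m=np.zeros_like(g);m[95:245,395:445]=(g[95:245,395:445]<45)
n,l,s,ce=cv2.connectedComponentsWithStats(m);k=1+s[1:,4].argmax();(print(s[k],ce[k]))
ys,xs=np.nonzero(l==k)
P=np.array([onz(ray(c,(x,y)),.17)[:2] for x,y in zip(xs[::5],ys[::5])])
r=cv2.minAreaRect((P*1000).astype(np.float32));b=cv2.boxPoints(r);print(r,b)
for p in [(425,103),(410,238),(438,105),(425,238)]:print(onz(ray(c,p),.173))
print("valve",onz(ray(c,(481,172)),.145),"handles",onz(ray(c,(480,55)),.075),onz(ray(c,(335,238)),.075))
E
```

```text
[ 396  102   45  140 3865] [417.96170763 169.82664942]
((456.4409484863281, -22.038963317871094), (25.51337242126465, 122.84889221191406), 41.00846481323242) [[406.5097    15.942137]
 [487.1195   -76.761185]
 [506.3722   -60.020065]
 [425.7624    32.683258]]
[0.41576929 0.02346357 0.173     ]
[ 0.49422291 -0.06562938  0.173     ]
[0.42433922 0.02937488 0.173     ]
[ 0.50357712 -0.0561732   0.173     ]
valve [0.50294049 0.01884134 0.145     ] handles [0.43758671 0.10207534 0.075     ] [ 0.47360603 -0.15283659  0.075     ]
```

```bash
python3 -m inch '[[0,0,0,-10],[0,0,0,-20],[0.5,2,0,-30],[1,4,0,-40],[1,6,0,-50],[1,8,0,-60],[1,10,0,-70],[1.2,11.6,0,-80]]' | head -3
python3 -m inch '[[0,0,0,-10],[0,0,0,-20],[0,0,0,-30],[0,0,0,-40],[0,0,0,-50],[0,0,0,-60],[0,0,0,-70],[0,0,0,-80]]' | head -3
python3 -m inch '[[0,0,0,-10],[0,0,0,-20],[0,0,0,-30],[0,0,0,-40],[0,0,0,-50],[0,0,-2,-52],[0,0,-4,-52],[0,0,-6,-52]]' | head -3
python3 look.py w4.png
```

```text
time: 14.65
ee_pos: [0.4584, -0.0206, 0.2966]
tcp_rot: [-179.9, 0.6, -97.5]
time: 15.65
ee_pos: [0.4584, -0.0214, 0.2965]
tcp_rot: [-180.0, 0.6, -177.5]
time: 16.65
ee_pos: [0.4584, -0.0214, 0.2358]
tcp_rot: [-180.0, 0.6, 130.8]
[ 0.458 -0.021  0.236] [-179.964    0.565  130.808]
lid_bar 1 [365. 152.] 0.57
lid_bar 2 [258. 234.] 0.76
    [ 0.426 -0.064  0.5  ] [np.float64(0.013084841241625685), np.float64(0.01308484124162568)]
lid_valve 0 [393. 192.] 0.95
lid_valve 1 [311. 255.] 0.79
lid_valve 2 [248. 220.] 0.92
    [0.503 0.017 0.143] [np.float64(0.004267691018754363), np.float64(0.00477219681038044), np.float64(0.0008576924057680778)]
lid 0 [316. 172.] 0.61
lid 1 [331. 261.] 0.91
lid 2 [262. 233.] 0.96
    [ 0.461 -0.02   0.093] [np.float64(0.0028214470427436688), np.float64(0.003110635831307563), np.float64(0.005929712483062149)]
pot_rim 0 [314. 175.] 0.54
pot_rim 2 [322. 258.] 0.61
    [ 0.45  -0.147 -0.204] [np.float64(0.08441924420151345), np.float64(0.08441924420151352)]
```

View pics/w4.png

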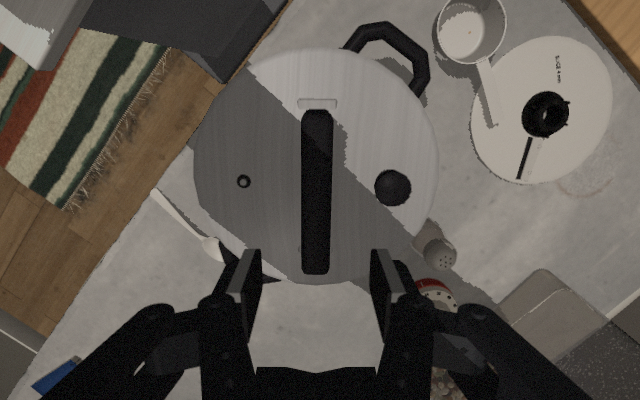

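The bar is vertical at column 317, centred between the fingertips (260 and 372), with the valve at (392,188) clear of the right finger. I'll descend and grip.

```bash
python3 -m inch '[[0,0,-2,0],[0,0,-4,0],[0,0,-5.5,0],[0,0,-6.5,0],[0,0,-7.5,0],[0,0,-8.4,0],[0,0,-8.4,0],[0,0,-8.4,0]]'
python3 -m inch '[[0,0,0,0],[0,0,0,0],[0,0,0,0],[0,0,0,0],[0,0,0,0],[0,0,0,0],[0,0,0,0],[0,0,0,0]]' 0.5 60
```

```text
time: 18.55
ee_pos: [0.4586, -0.0215, 0.1528]
tcp_rot: [-180.0, 0.6, 130.8]
wrist_force: [0.4, 0.2, 0.1]
opening: 0.0499
grasp_force: 0.0
time: 19.55
ee_pos: [0.4585, -0.0215, 0.1524]
tcp_rot: [-180.0, 0.6, 130.8]
wrist_force: [0.3, -0.1, 0.3]
opening: 0.0051
grasp_force: 0.0
```

```bash
python3 look.py w5.png; python3 - <<'E'
import sys;sys.path.insert(0,'.')
from h import *
a=shot("scene");cv2.imwrite("pics/s5.png",cv2.resize(a["img"][180:330,230:430,::-1],(800,600),interpolation=2))
E
```

```text
[ 0.458 -0.021  0.152] [-179.956    0.558  130.801]
lid_bar 0 [317. 247.] 0.87
lid_bar 1 [332. 246.] 0.55
lid_bar 2 [259. 234.] 0.73
    [ 0.457 -0.02   0.167] [np.float64(0.001699608730023065), np.float64(0.0018346944042108664), np.float64(0.0015115371724607517)]
lid_valve 0 [428. 236.] 0.56
lid_valve 1 [307. 254.] 0.87
    [0.51  0.018 0.139] [np.float64(0.00014701843552602953), np.float64(0.0001470184355259836)]
lid 0 [316. 196.] 0.78
lid 1 [331. 258.] 0.55
lid 2 [263. 236.] 0.57
    [ 0.457 -0.02   0.101] [np.float64(0.0049086341522469054), np.float64(0.0031350330073146434), np.float64(0.002127184221181055)]
```

View pics/w5.png

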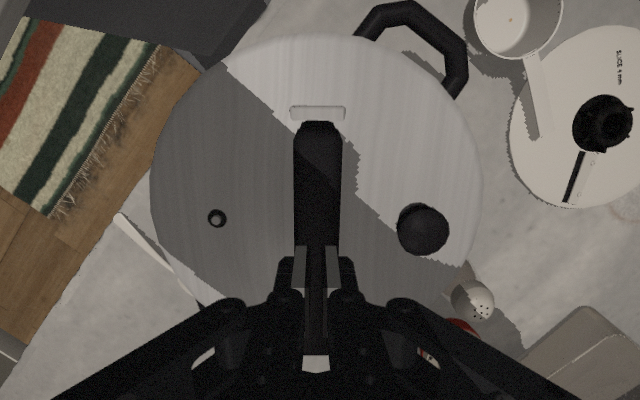

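View pics/s5.png

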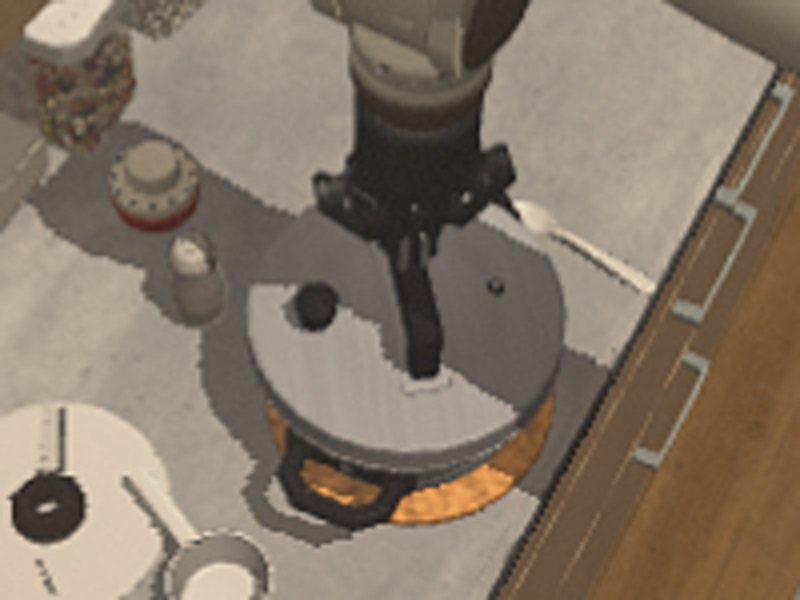

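The fingers closed on nothing: in both pictures they seem to sit above the bar or past its near end. I'll check the geometry by projecting.

```bash
python3 - <<'E'
from h import *
o=bot.get_obs();print(o['opening'],o['grasp_force'],o['ee_pos'],o['wrist_force'])
c=shot("wrist");K,D=KD(c);R=np.array(c["R"]);t=np.array(c["t"])
pr=lambda X:cv2.projectPoints(np.array([X],float),cv2.Rodrigues(R)[0],t,K,D)[0].ravel().round(0)
e=o['ee_pos']
for dz in(.019,.011,0,-.008):print("tcp+",dz,pr(e+[0,0,dz]))
y=np.radians(41);u=np.array([-np.sin(y),np.cos(y),0])
b=np.array([.457,-.0215,0])
for z in(.163,.174,.151):print("bar",z,pr(b+[0,0,z]),pr(b+u*.062+[0,0,z]),pr(b-u*.062+[0,0,z]))
print(np.array(c["mount"]).round(3))
cv2.imwrite("pics/w6.png",cv2.resize(np.clip(c["img"][200:400,220:420,::-1].astype(float)*3,0,255).astype(np.uint8),(600,600),interpolation=2))
E
```

```text
0.005547966279199837 0.0 [ 0.45849603 -0.02148136  0.15242827] [-0.55144203 -0.5302559   0.5783877 ]
tcp+ 0.019 [315. 258.]
tcp+ 0.011 [315. 250.]
tcp+ 0 [315. 241.]
tcp+ -0.008 [315. 234.]
bar 0.163 [313. 248.] [313. 124.] [314. 345.]
bar 0.174 [313. 259.] [312. 127.] [314. 360.]
bar 0.151 [313. 238.] [313. 121.] [314. 331.]
[[ 0.001 -0.95  -0.312  0.08 ]
 [ 1.     0.001  0.    -0.   ]
 [ 0.    -0.312  0.95  -0.166]
 [ 0.     0.     0.     1.   ]]
```

View pics/w6.png

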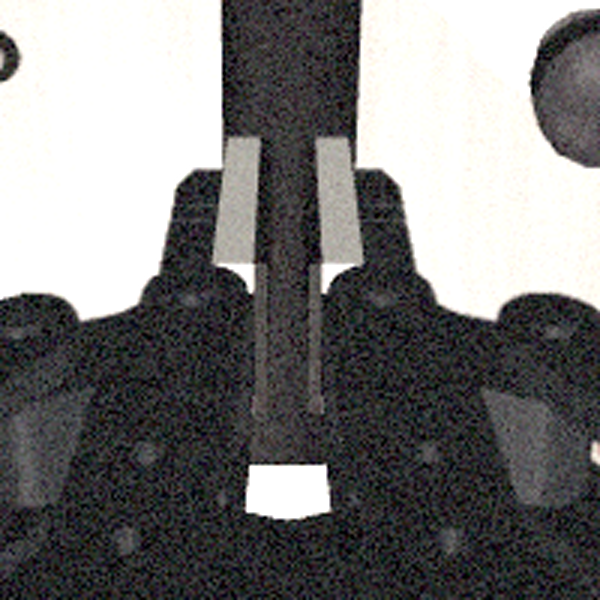

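By its image scale, the pad tips stand about 28 mm behind the nominal TCP (depth ≈0.153 m), so the fingers closed just above the bar top. I'll open, go 2 cm lower, which is clear of the lid under either reading, and close again.

```bash
python3 -m inch '[[0,0,1.5,0],[0,0,1.5,0],[0,0,1.5,0],[0,0,1.5,0],[0,0,0.5,0],[0,0,-0.5,0],[0,0,-1.4,0],[0,0,-2,0]]' 5 60
python3 -m inch '[[0,0,0,0],[0,0,0,0],[0,0,0,0],[0,0,0,0],[0,0,0,0],[0,0,0,0],[0,0,0,0],[0,0,0,0]]' 0.5 60
```

```text
time: 21.55
ee_pos: [0.4582, -0.0215, 0.1315]
tcp_rot: [-179.9, 0.5, 130.8]
wrist_force: [-0.8, 0.0, 1.2]
opening: 0.0502
grasp_force: 0.0
time: 22.55
ee_pos: [0.4586, -0.0215, 0.1327]
tcp_rot: [-180.0, 0.6, 130.8]
wrist_force: [-1.1, 1.2, 5.2]
opening: 0.0204
grasp_force: 60.8
```

Gripped: 60 N at 20 mm opening. Now turn anticlockwise, with about 57° expected to the stop.

```bash
python3 -m inch '[[0,0,0,3],[0,0,0,9],[0,0,0,15],[0,0,0,22],[0,0,0,29],[0,0,0,36],[0,0,0,42],[0,0,0,46]]'; python3 -c "
from h import *
o=bot.get_obs();print(o['torque'])"
python3 -m inch '[[0,0,0,1],[0,0,0,2],[0,0,0,3],[0,0,0,4],[0,0,0,5],[0,0,0,6],[0,0,0,6],[0,0,0,6]]'; python3 -c "
from h import *
o=bot.get_obs();print(o['torque'])"
```

```text
time: 23.55
ee_pos: [0.4588, -0.0215, 0.1327]
tcp_rot: [-180.0, 0.6, 176.9]
wrist_force: [-0.2, 0.3, 4.8]
opening: 0.0203
grasp_force: 61.0
[ 0.02745509  0.10233061 -0.20430795]
time: 24.55
ee_pos: [0.4588, -0.0215, 0.1327]
tcp_rot: [-179.9, 0.6, -177.3]
wrist_force: [0.2, -0.5, 5.0]
opening: 0.0205
grasp_force: 61.0
[-0.03029337  0.05166679 -0.05863735]
```

```bash
python3 -m inch '[[0,0,0,1],[0,0,0,2],[0,0,0,3],[0,0,0,4],[0,0,0,5],[0,0,0,5],[0,0,0,5],[0,0,0,5]]'|head -4; python3 -c "
from h import *
o=bot.get_obs();print(o['torque'])"
```

```text
time: 25.55
ee_pos: [0.4588, -0.0215, 0.1327]
tcp_rot: [-179.9, 0.6, -172.3]
wrist_force: [-0.6, -0.3, 4.8]
[ 0.07893286  0.0090405  -0.1009985 ]
```

```bash
python3 -m inch '[[0,0,0,1],[0,0,0,2],[0,0,0,3],[0,0,0,4],[0,0,0,4],[0,0,0,4],[0,0,0,4],[0,0,0,4]]'|head -4; python3 -c "
from h import *
o=bot.get_obs();print(o['torque'],o['q'])"
```

```text
time: 26.55
ee_pos: [0.4588, -0.0215, 0.1327]
tcp_rot: [-180.0, 0.6, -168.4]
wrist_force: [-0.2, 1.9, 5.6]
[ 0.26011482 -0.01233293 -1.21948633] [ -2.75775893  -8.95450913 -11.62109369  86.73648379   0.10979716
 -14.40174059]
```

The torque jumped to 1.2 N m, so this is the stop. I'll ease off 1° and lift 12.5 cm straight up, starting slowly.

```bash
python3 -m inch '[[0,0,0,-1],[0,0,0,-1],[0,0,0.2,-1],[0,0,0.4,-1],[0,0,0.7,-1],[0,0,1,-1],[0,0,1.3,-1],[0,0,1.5,-1]]'; python3 - <<'E'
from h import *
print(bot.get_obs()['torque'])
a=shot("scene");cv2.imwrite("pics/s7.png",cv2.resize(a["img"][180:330,230:430,::-1],(800,600),interpolation=2))
E
```

```text
time: 27.55
ee_pos: [0.4585, -0.0214, 0.1477]
tcp_rot: [-180.0, 0.6, -169.2]
wrist_force: [1.0, -0.6, -6.7]
opening: 0.0207
grasp_force: 59.7
[-0.25911952 -0.22290082 -0.41463145]
```

View pics/s7.png

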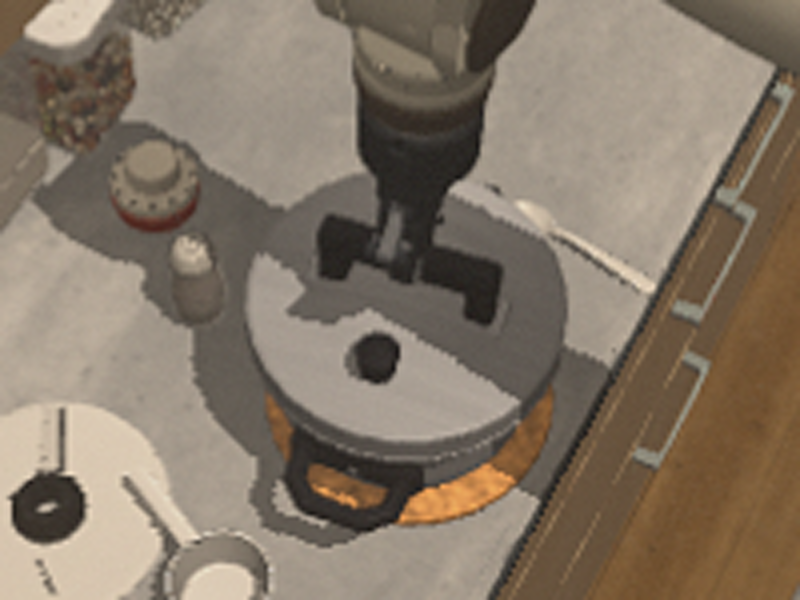

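The bar now lies square to the handle line, with the valve at (375,358) above the near handle. The load is about 6 N, so it is the lid alone and the pot has stayed put. Continuing the lift.

```bash
python3 -m inch '[[0,0,1,0],[0,0,2.5,0],[0,0,4,0],[0,0,5.5,0],[0,0,7,0],[0,0,8.5,0],[0,0,10,0],[0,0,11,0]]'
python3 -m inch '[[0,0,0,0],[0,0,0,0],[0,0,0,0],[0,0,0,0],[0,0,0,0],[0,0,0,0],[0,0,0,0],[0,0,0,0]]'
python3 look.py w8.png; python3 -c "
from h import *
a=shot('scene');cv2.imwrite('pics/s8.png',cv2.resize(a['img'][150:330,210:450,::-1],(800,600),interpolation=2))"
```

```text
time: 28.6
ee_pos: [0.4587, -0.0215, 0.2585]
tcp_rot: [-179.9, 0.6, -169.2]
wrist_force: [0.1, -0.2, -4.8]
opening: 0.0199
grasp_force: 59.8
time: 29.6
ee_pos: [0.4585, -0.0214, 0.2574]
tcp_rot: [-180.0, 0.6, -169.2]
wrist_force: [-0.6, 0.8, -4.8]
opening: 0.0205
grasp_force: 59.8
[ 0.459 -0.021  0.257] [-179.955    0.56  -169.197]
lid_bar 0 [315. 270.] 0.64
lid_bar 1 [332. 218.] 0.87
lid_bar 2 [254. 231.] 0.96
    [ 0.46  -0.022  0.285] [np.float64(0.0004256137732245718), np.float64(0.00046646716866659055), np.float64(8.662224659508749e-05)]
lid_valve 0 [437. 250.] 0.89
lid_valve 1 [374. 244.] 0.71
    [0.372 0.01  0.333] [np.float64(0.043213490532367976), np.float64(0.04321349053236799)]
lid 0 [316. 210.] 0.66
lid 1 [333. 236.] 0.62
lid 2 [257. 231.] 0.77
    [ 0.461 -0.021  0.21 ] [np.float64(0.00148266299012712), np.float64(0.00484447751687117), np.float64(0.006269043629937943)]
pot 1 [327. 276.] 0.91
```

View pics/s8.png

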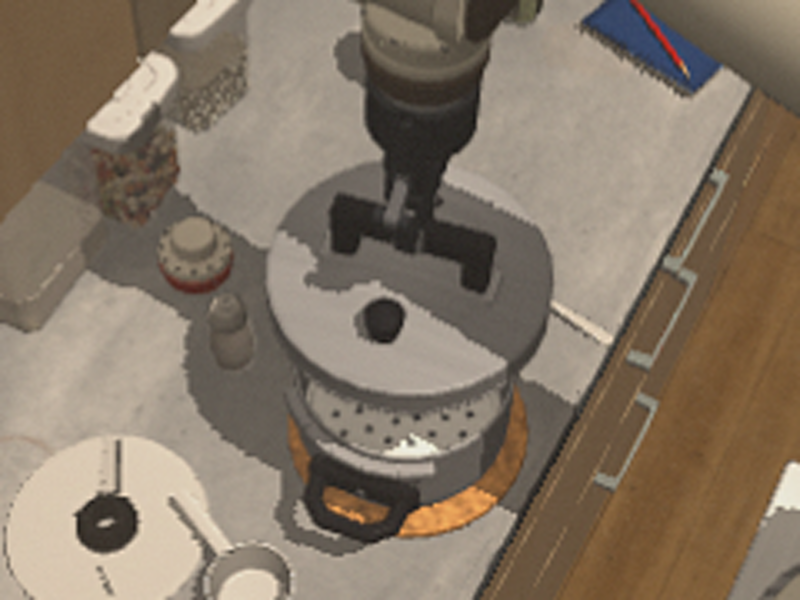

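The lid is off and level, about 10 cm above the open pot and centred over it. The pot stands on its mat and the things beside it that show in this view are where they were. Handing in.

```bash
python3 -c "
from workcell import bot
print(bot.job_done())"
```

```text
the job is handed in; nothing more can be done
None
```

I turned the lid to its stop, lifted it straight up and handed the job in holding it level and centred about 10 cm above the pot, which stayed upright on its mat; the hand-in returned no verdict.

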